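# Unload the forming die for inspection

### The job

Lift the formed U-bracket out of the open die, keeping it level, and set it down gently (not dropped), open side up and wholly inside the white outline on the black inspection plate. Then swing the red lamp's stiff arm until the lamp head is centred over the bracket, and let go of it. Leave the cup, the tin and the wrench where they are.

Things in the scene. Friction and masses are not known exactly. Their poses are not given: they have to be found in the camera images.
- bracket: Loose copper-coloured metal U-channel, 110 mm long (x), 44 mm wide over its two upright side walls (y), 40 mm high, metal 4 mm thick, ends open, 0.2 to 0.45 kg. Origin: centre of its underside; z out of the open side. It starts in the die's cavity, its walls standing 25 mm above the die's top face, x along the die's x.
- die: Fixed die: green shoe 220 x 130 x 20 mm under a dark steel block 190 x 120 mm, top face at 50 mm. Open cavity in its centre, 114 (x) x 50 mm, 15 mm deep (floor at 35 mm): 2 to 3 mm play round the bracket. Two steel guide pillars, 18 mm thick, at 80 mm either side of the centre along x, tops at 95 mm; face beside the cavity's long sides free. Origin: centre of the underside, x along its length.
- plate: Fixed black inspection plate 190 (x) x 130 (y) x 25 mm high, with a painted white outline centred on its top, lines 4 mm wide, 134 x 64 mm inside, long way along x. Origin: centre of the underside; top at 25 mm.
- lamp: Fixed lamp stand beyond the plate: dark foot 110 mm across and upright steel post 22 mm thick, 253 mm high. Origin: centre of the foot's underside, on the post's axis, which is the hinge axis of the lamp arm.
- lamp_arm (a joint): Swing of the red lamp arm about the upright post, rad, -0.8 to 1.5. At 0 the arm points along the stand's -x; it grows anticlockwise seen from above (from 0 the head goes to the stand's -y). Stiff: about 3 N at the head moves it; it stays where it is left. Height never changes.
- lamp_knob (a point): Top centre of the black upright round grip on the red lamp head, at 286 mm, on the head's vertical centre line, 260 mm from the post's axis. Grip 26 mm in diameter, 50 mm tall (236 to 286 mm). Below it the shade, 100 mm across, reaches down to 163 mm; the arm is a 16 mm tube at 224 mm from the shade to a 36 mm sleeve on the post.
- cup: Bystander: loose magenta cup, 76 mm across, 75 mm high. Origin: centre of the underside.
- tin: Bystander: loose red and silver tin, 66 mm across, 130 mm high. Origin: centre of the underside.
- wrench: Bystander: loose steel wrench 150 mm long (its x) lying on the table. Origin at the underside.

How it is judged (in metres and radians):
On the way, in this order (a step that is already met when the one before it is completed fails the run):
1. the bracket is lifted clear of the die's cavity (z of bracket in the frame of die above 0.06 m), for 0.1 s.
2. the bracket lies at rest, open side up and released, inside the outline on the plate (x of bracket in the frame of plate between -0.016 and 0.016 m and y of bracket in the frame of plate between -0.016 and 0.016 m and z of bracket in the frame of plate between 0.021 and 0.029 m and angle between the x axis of bracket and the x axis of plate, either way round below 0.25 rad and angle between bracket's own z axis and vertical below 0.1 rad and linear speed of bracket below 0.02 m/s and contact force between the fingers and bracket below 0.1 N), for 0.2 s.
3. the lamp head is over the bracket (horizontal distance between lamp_knob and bracket below 0.04 m and velocity of joint lamp_arm between -0.05 and 0.05 rad/s), for 0.2 s.
At the end, for the whole second after the job is handed in: The bracket rests released on the plate, open side up (tilt under 0.1 rad), its centre within 16 mm of the outline's centre both ways and its length within 0.25 rad of the plate's long axis; the lamp head's centre line is within 40 mm of the bracket's centre, seen from above, and the lamp is still (all of step 2 and all of step 3); the robot touches nothing.
It fails at once if the bracket is tilted more than 0.35 rad (angle between bracket's own z axis and vertical above 0.35 rad).
It fails at once if the bracket is dropped: out of the cavity, more than 10 mm above the plate, and not held (contact force between the fingers and bracket below 0.02 N and z of bracket in the frame of plate above 0.036 m and z of bracket in the frame of die above 0.052 m).
It fails at once if the cup is moved more than 25 mm (distance of cup from where it was at the start of the episode above 0.025 m).
It fails at once if the tin is moved more than 25 mm (distance of tin from where it was at the start of the episode above 0.025 m).
It fails at once if the wrench is moved more than 25 mm (distance of wrench from where it was at the start of the episode above 0.025 m).
It also fails if it takes over 64 s, if anything falls off the work surface, if the arm or the gripper's body presses on something with over 40 N, if the wrist force passes 120 N, or if a joint passes its speed limit or range.

### The arm

A 6-joint arm with a two-finger parallel gripper is mounted at the origin on the work surface. World frame = base frame: x ahead of the robot, y to its left, z up, the work surface at z = 0. Lengths are in mm, angles in rad, forces in N, time in s.
With the tool pointing down it reaches from about 300 to 775 mm from the base axis. Payload 14.6 kg.
Tool frame: the origin (TCP) lies at the very end of the fingers, on their centre line; the grasp point (between the pads) lies 19 mm behind it; z points along the fingers, y is the line along which they close (so a half turn about z gives the same grasp; the last joint's range is limited). The gripper opens to 94 mm and grips with 3 to 60 N. Pads are 16 mm wide; open, the fingers measure 119 mm over their backs; the gripper's body (75 mm by 177 mm) begins 78 mm behind the grasp point.
Start: joints at [1.07, 0.3, 1.521, -0, 1.321, -0.067], TCP at [231.173, 499.047, 205.446] pointing down, gripper open.
Joint ranges: [-3.03, 3.03], [-0.79, 2.21], [0.23, 2.52], [-1.04, 4.18], [0, 3.07], [-2.55, 2.55]. Speed limits (rad/s): [2.22, 2.22, 2.57, 3.14, 3.14, 3.14].

### API

Orientations are given as [roll, pitch, yaw] about the fixed x, y, z axes, in that order (R = Rz(yaw) Ry(pitch) Rx(roll)).
In Python, from cell import manip, eyes, ticket gives the robot as it stands. The module is installed in compiled form; this text tells all that it offers.
- The arm moves only by the tool arm_command, never from a script. Its argument "plan" is a list of rows, each a list of 5 numbers: the opening, from -1 (shut) to 1 (fully open), then the shift along the tool's x, y, z in m, then the turn about the tool's z in rad. In form: [[jaw, dx, dy, dz, roll], ...]. A call has 1 to 20 rows; each row shifts and turns the commanded pose from where the row before left it, along the tool's axes as they then stand; what a row does not reach is not made up. A row lasts 1/8 s, in which the tool goes at most 62.5 mm and 10.7 degrees, less where a joint would pass 70% of its speed; a pose out of reach is approached as far as the arm can. A call is refused whole if a number of a shift passes 0.0625 or a number of a turn 0.188, either way. A call with a gripper value outside its range is refused whole. The fingers move at their own pace and stop on an object; "newtons" is the grip in N (left out, the last holds). Time passes only in rows, so rows that do not move let the fingers close. It gives the time, the measured TCP pose, the force, the opening and the grip force at its end, in the units of the state.
- manip.read_state(): the state, without advancing time (a new reading comes with each control period).
- eyes.camera(name): name is "scene" or "top"; returns a dict with "img" (480x640x3 uint8, blue, green, red), "z_map" (480x640 float32, mm along the optical axis (not along the pixel's ray), 0 where there is no reading), "fx", "fy", "cx", "cy" (pixels), "dist" ([k1, k2, p1, p2, k3] as OpenCV has them; the pictures are not rectified), "eye" and "orientation" of the camera in the world. Camera axes: x right, y down, z forward; pixel columns grow to the right and rows downward; lengths in mm; the calibration is good to about 2 mm. A picture is of the moment at which its call begins.
- ticket.sign_off(): hands the job in; it is judged then, once.
The state is a dict: "clock": time; "joints": joint angles; "qd": joint speeds; "effort": joint torques, N m; "eef_pos": TCP position; "eef_rot": TCP orientation; "wrist_force": force on the tool from outside, world axes, zero at the start; "moment": the same for the moment, N m; "finger_gap": finger opening in mm; "finger_force": force on a finger pad.
Only numpy, scipy, OpenCV 4.12 (cv2) and the standard library are available. Lean on these libraries where they do the work, as an engineer would, in place of code of your own. Each camera call takes 0.05 s, during which the arm holds its last target. There are 200 camera calls.

## Working session

There is one attempt and no reset: what is moved stays moved. The work goes in short steps, Python scripts to look and compute and a tool call to move; the robot and the scene stay as the last step left them, time stands still between calls to the robot, and variables do not carry over. Pictures are saved under pics/ and viewed, at most 10 in all, crops included, and the job is handed in when it is done.

Besides the shell and the picture viewer there is one more tool, called as a command line: name --pt "numbers of a row" for each row, then --argument value for the rest. arm_command: Moves the arm, as the interface text tells. Its arguments: {"type":"object","properties":{"plan":{"type":"array"},"newtons":{"type":"number"}},"required":["plan"]}

```bash
mkdir -p pics; cat > h.py <<'E'
import numpy as np, cv2
from scipy.spatial.transform import Rotation as R
from cell import manip, eyes, ticket
def snap(n):
    c=eyes.camera(n); c['K']=np.array([[c['fx'],0,c['cx']],[0,c['fy'],c['cy']],[0,0,1.]])
    o=np.array(c['orientation'],float)
    c['R']=o if o.shape==(3,3) else R.from_euler('xyz',o).as_matrix()
    return c
def rays(c,px):
    p=cv2.undistortPoints(np.asarray(px,np.float64).reshape(-1,1,2),c['K'],np.array(c['dist'],float))[:,0]
    return np.c_[p,np.ones(len(p))]@c['R'].T
def onz(c,px,z):
    r=rays(c,px); e=np.array(c['eye']); return e+r*((z-e[2])/r[:,2])[:,None]
def cloud(c):
    v,u=np.mgrid[0:480,0:640]; r=rays(c,np.c_[u.ravel(),v.ravel()])
    P=np.array(c['eye'])+r*c['z_map'].ravel()[:,None]; P[c['z_map'].ravel()==0]=np.nan
    return P.reshape(480,640,3)
E
python3 - <<'E'
from h import *
print(manip.read_state())
for n in ('top','scene'):
    c=snap(n); cv2.imwrite(f'pics/{n}0.png',c['img']); print(n,c['eye'],c['orientation'],c['fx'],c['dist'])
    np.savez(f'{n}0.npz',**{k:c[k] for k in c})
E
```

```text
{'clock': 0.0, 'joints': array([ 1.07037177e+00,  3.00459971e-01,  1.52159300e+00, -1.66043219e-05,
        1.32065263e+00, -6.66104075e-02]), 'qd': array([ 0.00065156, -0.00096859, -0.00145294, -0.00099112,  0.0012314 ,
        0.00051725]), 'effort': array([ 8.16944539e-04, -5.31816816e+01, -3.52743316e+01,  7.08862580e-02,
        2.44090625e-02, -9.33171577e-05]), 'eef_pos': array([231.07303491, 498.82287776, 204.88737936]), 'eef_rot': array([-3.14048110e+00, -5.80321476e-05,  2.70778259e+00]), 'wrist_force': array([-0.03595929, -0.15687413,  0.0532263 ]), 'moment': array([ 0.02365182,  0.05415454, -0.02384113]), 'finger_force': 0.0, 'finger_gap': 93.82889478460916}
top [ 317.32851635   -8.27780021 1367.94616369] [-2.91983608e+00  4.54258140e-04 -1.64390821e+00] 498.42984247870857 [0.03397401 0.         0.         0.         0.        ]
scene [1046.09948612  311.72147229  992.42115325] [-2.52046512 -0.0122966   2.22900908] 454.75484382423207 [-0.02721514  0.          0.          0.          0.        ]
```

View pics/top0.png

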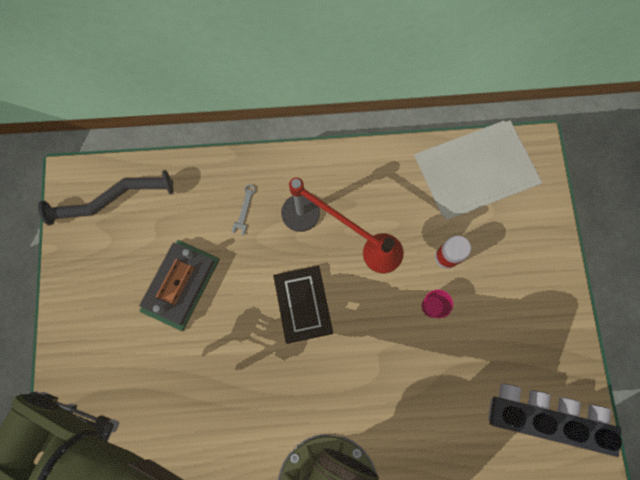

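View pics/scene0.png

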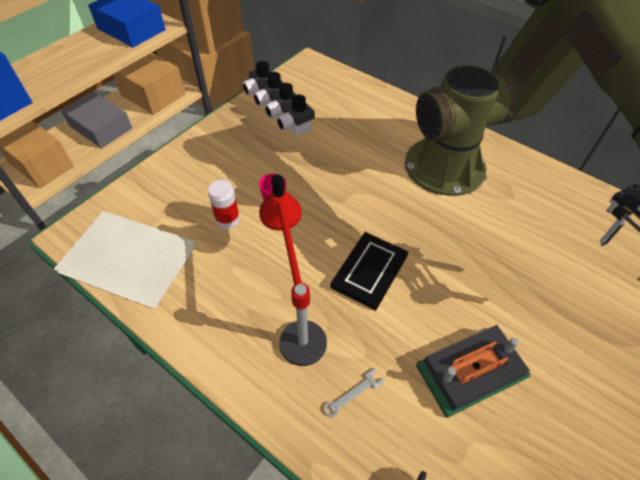

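Top view: die with bracket at (178,284), plate at (303,304), lamp foot at (300,212), head and knob at about (385,247), cup at (437,304), tin at (453,250), wrench at (245,208). The scene view shows the same layout, with the arm clear of everything.

```bash
cat > m.py <<'E'
from h import *
def rect(P):
    (a,b),(w,h),t=cv2.minAreaRect(P[:,:2].astype(np.float32))
    if w<h: w,h,t=h,w,t+90
    t=(t+90)%180-90
    return np.round([a,b,w,h,t],1)
def big(m,box):
    k=np.zeros(m.shape,np.uint8); x0,y0,x1,y1=box; k[y0:y1,x0:x1]=m[y0:y1,x0:x1]
    cs,_=cv2.findContours(k,cv2.RETR_EXTERNAL,cv2.CHAIN_APPROX_NONE); return max(cs,key=cv2.contourArea)[:,0]
def hsv(c): return cv2.split(cv2.cvtColor(c['img'],cv2.COLOR_BGR2HSV))
E
python3 - <<'E'
from m import *
c=dict(np.load('top0.npz')); P=cloud(c); H,S,V=hsv(c)
Z=P[...,2]
box=(135,230,230,335)
q=big(((H<14)&(S>130)&(V>60)).astype(np.uint8),box); print('bracket rim@75',rect(onz(c,q,75)),len(q))
q=big((Z>30).astype(np.uint8),box); print('die depth',rect(P[q[:,1],q[:,0]]))
q=big(((Z>40)&(Z<60)).astype(np.uint8),box); print('die block@50',rect(onz(c,q,50)))
q=big(((V<60)).astype(np.uint8),(268,258,340,350)); print('plate@25',rect(onz(c,q,25)))
q=big(((V>110)&(S<80)).astype(np.uint8),(280,270,328,338)); print('outline@25 (142x72)',rect(onz(c,q,25)))
# lamp
m=np.zeros(Z.shape,bool); m[170:280,280:410]=1
def cen(lo,hi,b):
    k=np.zeros(Z.shape,bool);k[b[1]:b[3],b[0]:b[2]]=1
    k&=(Z>lo)&(Z<hi); p=P[k]; 
    return np.round([*cv2.minEnclosingCircle(p[:,:2].astype(np.float32))[0],cv2.minEnclosingCircle(p[:,:2].astype(np.float32))[1],len(p),np.median(p[:,2])],1)
print('knob',cen(275,300,(355,225,410,275))); print('shade',cen(165,290,(358,230,410,275)))
print('posttop',cen(235,275,(280,170,312,205)));
q=big(((V<90)&(Z<40)).astype(np.uint8),(275,192,325,235)); print('foot',rect(onz(c,q,15)))
print('cup',cen(60,90,(415,285,460,325)),'tin',cen(115,145,(430,230,475,270)))
# scene view
s=dict(np.load('scene0.npz')); Ps=cloud(s); H,S,V=hsv(s); Zs=Ps[...,2]
q=big(((H<14)&(S>130)&(V>60)).astype(np.uint8),(420,320,530,400)); print('sc bracket',rect(Ps[q[:,1],q[:,0]][Ps[q[:,1],q[:,0]][:,2]>70]))
q=big(((V>110)&(S<80)).astype(np.uint8),(325,230,410,310)); print('sc outline',rect(onz(s,q,25)))
k=(Zs>275)&(Zs<300)
k[:150]=0;k[:,400:]=0; p=Ps[k]; print('sc knob',len(p),np.median(p,0) if len(p) else'')
k=(Zs>235)&(Zs<270); k[:270]=0;k[330:]=0;k[:,:280]=0;k[:,325:]=0;p=Ps[k];print('sc post',len(p),np.median(p,0), rect(p))
k=(Zs>45)&(Zs<56);k[:310]=0;k[:,:410]=0;k[:,540:]=0;p=Ps[k];print('sc dieblock',rect(p))
for z in (c,s):
  pass
E
```

```text
bracket rim@75 [542.5 359.4 107.5  53.9 -28.6] 152
die depth [545.2 365.2 190.1 123.8 -28.9]
die block@50 [544.4 363.5 189.8 125.3 -28.7]
plate@25 [465.9  33.2 186.6 126.1   7.6]
outline@25 (142x72) [499.8  37.7  73.4  72.4 -82. ]
knob [ 559.6 -175.2   13.4  109.   284.3]
shade [ 565.7 -163.3   62.9 1385.   209.4]
posttop [718.3  15.6  28.5 186.  248.4]
foot [720.3  25.6 107.6  96.1  51. ]
cup [ 436.4 -318.2   37.8  204.    72.2] tin [ 567.7 -372.9   33.4  519.   128.7]
sc bracket [515.3 364.6  86.3  37.3 -59.2]
sc outline [494.2  37.   83.1  75.1   8.4]
sc knob 117 [ 562.41349783 -172.62990922  286.13749175]
sc post 302 [729.54824951  27.26243787 249.31169443] [714.6  18.3  61.3  35.1  27. ]
sc dieblock [621.4 346.3 368.3 162.6 -13.6]
```

```bash
python3 - <<'E'
from m import *
for n,b,po in (('top',(135,230,230,335),(280,270,328,338)),('scene',(420,320,530,400),(325,230,410,310))):
    c=dict(np.load(n+'0.npz')); P=cloud(c); H,S,V=hsv(c); Z=P[...,2]
    k=np.zeros(Z.shape,bool);k[b[1]:b[3],b[0]:b[2]]=1
    cop=k&(H<14)&(S>120)&(V>50)
    print(n,'z pct',np.round(np.percentile(Z[cop],[5,50,80,95,99]),1))
    p=P[cop&(Z>68)&(Z<85)]; th=np.radians(-28.7); d=p[:,:2]-[544.5,364]
    u=d@[np.cos(th),np.sin(th)]; v=d@[-np.sin(th),np.cos(th)]
    print(' n',len(p),'u',np.round(np.percentile(u,[1,50,99]),1),'v hist',np.histogram(v,np.arange(-36,37,4)))
    pt=P[k&(Z>80)&~cop]; 
    for sgn in (-1,1):
        q=pt[:,:2]-[544.5,364]; q=q[(q@[np.cos(th),np.sin(th)])*sgn>40]; print(' pillar',len(q),np.round(np.median(q,0)+[544.5,364],1))
    k=np.zeros(Z.shape,bool);k[po[1]:po[3],po[0]:po[2]]=1
    w=(V>70)&(S<90)&k; vu=np.argwhere(w)[:,::-1]; print(' outline',len(vu),rect(onz(c,vu,25)))
    k=np.zeros(Z.shape,bool);k[po[1]-15:po[3]+15,po[0]-15:po[2]+15]=1
    p=P[k&(Z>18)&(Z<32)&(V<120)]; print(' plate depth',len(p),rect(p),np.median(p[:,2]))
c=dict(np.load('top0.npz'));s=dict(np.load('scene0.npz'))
cv2.imwrite('pics/z.png',np.hstack([cv2.resize(c['img'][255:345,255:345],(400,400)),cv2.resize(c['img'][235:325,135:225],(400,400))]))
E
```

```text
top z pct [nan nan nan nan nan]
 n 163 u [-51.3  -0.   53.7] v hist (array([ 0,  0,  0, 40, 40,  0,  0,  0,  0,  0,  0,  0,  0, 42, 41,  0,  0,
        0]), array([-36, -32, -28, -24, -20, -16, -12,  -8,  -4,   0,   4,   8,  12,
        16,  20,  24,  28,  32,  36]))
 pillar 46 [475.1 402.3]
 pillar 44 [613.3 325.2]
 outline 488 [467.3  30.9 180.1 128.4  -4.2]
 plate depth 3226 [466.6  33.3 189.9 130.1   7.4] 24.235366923698052
scene z pct [nan nan nan nan nan]
 n 243 u [-52.8   2.4  55.7] v hist (array([  0,   0,   0,   3, 100,  16,   0,   0,   0,   0,   0,   0,   0,
         1,  88,  35,   0,   0]), array([-36, -32, -28, -24, -20, -16, -12,  -8,  -4,   0,   4,   8,  12,
        16,  20,  24,  28,  32,  36]))
 pillar 81 [477.9 403.7]
 pillar 72 [617.7 327.6]
 outline 389 [466.5  33.3 142.1  76.5   7.9]
 plate depth 3137 [523.7  40.8 307.5 131.3   7.4] 25.775969765686227
```

View pics/z.png

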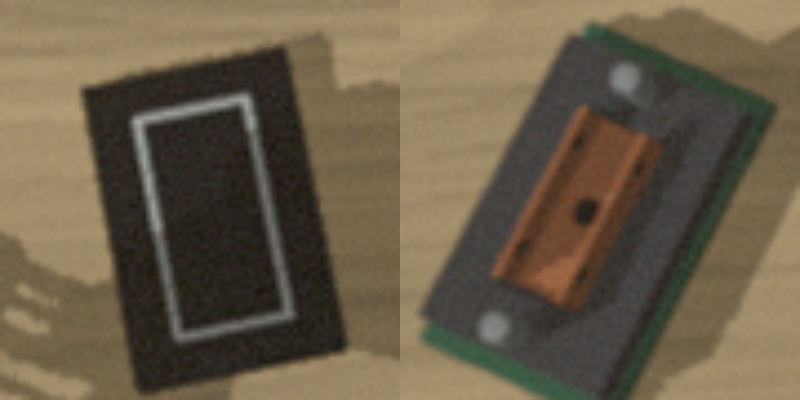

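Plate centre is (466.5, 33.3) at yaw 7.5°, and the outline looks centred on it. The bracket is at about (545.5, 364) at yaw -28.7°, sitting square in the die with a pillar at each end. I'm moving above it.

arm_command --pt "1 -0.0285 0.0008 0 0" --pt "1 -0.0285 0.0008 0 0" --pt "1 -0.0285 0.0008 0 0" --pt "1 -0.0285 0.0008 0 0" --pt "1 -0.0285 0.0008 0 0" --pt "1 -0.0285 0.0008 0 0" --pt "1 -0.0285 0.0008 0 0" --pt "1 -0.0285 0.0008 0 0" --pt "1 -0.0285 0.0008 0 0" --pt "1 -0.0285 0.0008 0 0" --pt "1 -0.0285 0.0008 0 0" --pt "1 -0.0285 0.0008 0 0" --pt "1 0 0 0.03 0.067" --pt "1 0 0 0.03 0" --pt "1 0 0 0.03 0" --pt "1 0 0 0 0" --pt "1 0 0 0 0" --newtons 30

```text
clock: 2.22
eef_pos: [545.9, 364.3, 116.7]
eef_rot: [3.141, 0.001, 2.641]
wrist_force: [-0.5, 0.1, -0.7]
finger_gap: 94.3
finger_force: 0.0
```

```bash
cat >> m.py <<'E'
def go(x,y,yaw_deg,z=None):
    s=manip.read_state(); p=s['eef_pos']; M=R.from_euler('xyz',s['eef_rot']).as_matrix()
    d=M.T@(np.array([x,y,p[2] if z is None else z])-p)
    w=(np.degrees(s['eef_rot'][2])-yaw_deg+180)%360-180
    print('pos',np.round(p,1),'rot',np.round(s['eef_rot'],4),'tool shift',np.round(d,1),'roll',round(np.radians(w),3),'clk',s['clock'],'gap',s['finger_gap'],'ff',s['finger_force'],'j',np.round(s['joints'],2))
E
python3 -c "
from m import *
go(545.5,364,151.3,54)"
```

```text
pos [545.9 364.3 116.7] rot [3.1405e+00 6.0000e-04 2.6408e+00] tool shift [ 0.3 -0.5 62.7] roll 0.0 clk 2.225 gap 94.29889827959036 ff 0.0 j [ 0.53  0.61  1.28  0.    1.25 -0.54]
```

arm_command --pt "1 0 0 0.02 0" --pt "1 0 0 0.02 0" --pt "1 0 0 0.015 0" --pt "1 0 0 0.007 0" --pt "1 0 0 0 0" --pt "0.3 0 0 0 0" --pt "0 0 0 0 0" --pt "-0.2 0 0 0 0" --pt "-0.4 0 0 0 0" --pt "-0.6 0 0 0 0" --pt "-1 0 0 0 0" --pt "-1 0 0 0 0" --pt "-1 0 0 0 0" --pt "-1 0 0 0 0" --newtons 20

```text
clock: 3.98
eef_pos: [545.5, 364.1, 53.5]
eef_rot: [3.141, 0.0, 2.641]
wrist_force: [-0.3, 0.4, 0.4]
finger_gap: 43.7
finger_force: 20.0
```

arm_command --pt "-1 0 0 0 0" --pt "-1 0 0 0 0" --pt "-1 0 0 -0.004 0" --pt "-1 0 0 -0.006 0" --pt "-1 0 0 -0.008 0" --pt "-1 0 0 -0.012 0" --pt "-1 0 0 -0.015 0" --pt "-1 0 0 -0.015 0" --pt "-1 0 0 -0.015 0" --pt "-1 0 0 -0.015 0" --pt "-1 0 0 -0.01 0" --pt "-1 0 0 0 0" --pt "-1 0 0 0 0" --newtons 40

```text
clock: 5.6
eef_pos: [545.3, 363.9, 152.8]
eef_rot: [-3.141, -0.0, 2.641]
wrist_force: [-0.2, -0.6, -3.7]
finger_gap: 43.4
finger_force: 40.0
```

```bash
python3 - <<'E'
from m import *
go(466.5,33.3,187.5,80)
s=snap('scene'); P=cloud(s); H,S,V=hsv(s)
cv2.imwrite('pics/lift.png',cv2.resize(s['img'][250:420,380:620],(720,510)))
E
```

```text
pos [545.3 363.9 152.8] rot [-3.1408e+00 -5.0000e-04  2.6408e+00] tool shift [ -89.6 -327.8   73.1] roll -0.632 clk 5.6 gap 43.35647668386131 ff 39.9973601102829 j [ 0.53  0.58  1.25  0.    1.32 -0.54]
```

View pics/lift.png

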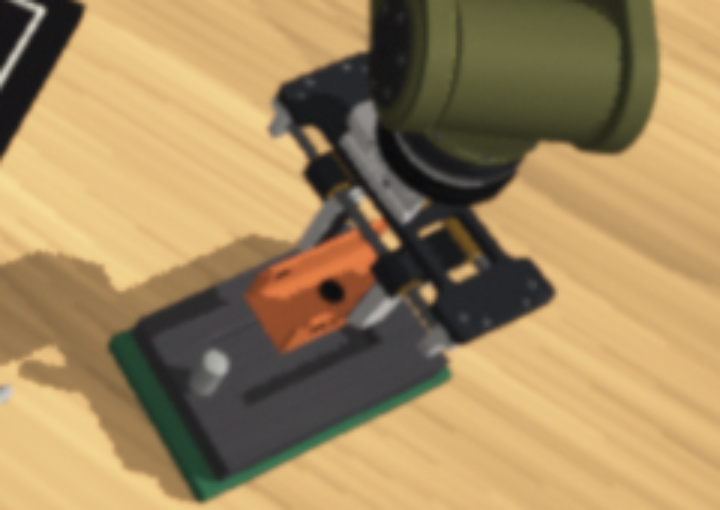

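The bracket hangs level over the die, at about (315,290) in the crop. Now carrying it to the plate.

arm_command --pt "-1 -0.003 -0.01 0 0" --pt "-1 -0.0056 -0.0205 0 0" --pt "-1 -0.0056 -0.0205 0 0" --pt "-1 -0.0056 -0.0205 0 0" --pt "-1 -0.0056 -0.0205 0 0" --pt "-1 -0.0056 -0.0205 0 0" --pt "-1 -0.0056 -0.0205 0 0" --pt "-1 -0.0056 -0.0205 0 0" --pt "-1 -0.0056 -0.0205 0 0" --pt "-1 -0.0056 -0.0205 0 0" --pt "-1 -0.0056 -0.0205 0 0" --pt "-1 -0.0056 -0.0205 0 0" --pt "-1 -0.0056 -0.0205 0 0" --pt "-1 -0.0056 -0.0205 0 0" --pt "-1 -0.0056 -0.0205 0 0" --pt "-1 -0.0056 -0.0205 0 0" --pt "-1 -0.003 -0.01 0 0" --pt "-1 0 0 0 0"

```text
clock: 7.9
eef_pos: [467.2, 33.0, 153.6]
eef_rot: [3.141, 0.0, 2.64]
wrist_force: [-0.4, 0.6, -3.0]
finger_gap: 44.1
finger_force: 40.0
```

arm_command --pt "-1 0 0 0 -0.079" --pt "-1 0 0 0 -0.079" --pt "-1 0 0 0 -0.079" --pt "-1 0 0 0 -0.079" --pt "-1 0 0 0 -0.079" --pt "-1 0 0 0 -0.079" --pt "-1 0 0 0 -0.079" --pt "-1 0 0 0 -0.079" --pt "-1 0 0 0.015 0" --pt "-1 0 0 0.02 0" --pt "-1 0 0 0.02 0" --pt "-1 0 0 0.015 0" --pt "-1 0 0 0 0" --pt "-1 0 0 0 0"

```text
clock: 9.65
eef_pos: [467.6, 33.6, 83.9]
eef_rot: [-3.141, 0.001, -3.011]
wrist_force: [0.1, 0.4, -2.4]
finger_gap: 43.5
finger_force: 40.0
```

```bash
python3 - <<'E'
from m import *
go(466.5,33.3,187.5,43.5)
for n in ('scene','top'):
    s=snap(n); P=cloud(s); H,S,V=hsv(s); p=P[...,:2]-[466.5,33.3]
    k=(H<14)&(S>120)&(V>50)&(np.hypot(p[...,0],p[...,1])<90)&(P[...,2]<115)&(P[...,2]>35)
    t=np.radians(7.5); q=p[k]; u=q@[np.cos(t),np.sin(t)]; v=q@[-np.sin(t),np.cos(t)]
    print(n,k.sum(),np.percentile(P[k][:,2],[1,99]),'u',np.percentile(u,[1,99]),'v',np.percentile(v,[1,99]))
    if n=='scene': cv2.imwrite('pics/over.png',cv2.resize(s['img'][200:330,290:460],(680,520)))
E
```

```text
pos [467.6  33.6  83.9] rot [-3.1415e+00  7.0000e-04 -3.0107e+00] tool shift [ 1.1 -0.1 40.4] roll -0.0 clk 9.65 gap 43.51769202577611 ff 39.99730467796326 j [-0.01  0.27  1.87 -0.    1.   -1.71]
scene 702 [ 66.61281154 108.94822491] u [-50.86175854  55.51608253] v [-21.66694695  22.29043247]Traceback (most recent call last):
  File "<stdin>", line 7, in <module>
    return _quantile_unchecked(
        a, q, axis, out, overwrite_input, method, keepdims, weights)
    return _ureduce(a,
                    func=_quantile_ureduce_func,
    ...<5 lines>...
                    overwrite_input=overwrite_input,
                    method=method)
    r = func(a, **kwargs)
    result = _quantile(arr,
                       quantiles=q,
    ...<2 lines>...
                       out=out,
                       weights=wgt)
    slices_having_nans = np.isnan(arr[-1, ...])
                                  ~~~^^^^^^^^^
IndexError: index -1 is out of bounds for axis 0 with size 0
```

View pics/over.png

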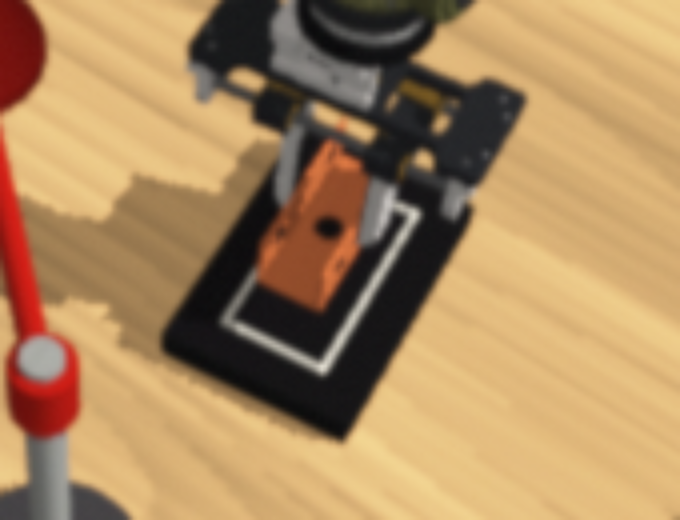

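The bracket hangs level over the outline (hole at about (328,228) in the crop) and measures within 2 mm of centre. Lowering it.

arm_command --pt "-1 0.001 0 0.01 0" --pt "-1 0 0 0.01 0" --pt "-1 0 0 0.01 0" --pt "-1 0 0 0.005 0" --pt "-1 0 0 0.001 0" --pt "-1 0 0 0.001 0" --pt "-1 0 0 0.001 0" --pt "-1 0 0 0 0" --pt "-1 0 0 0 0"

```text
clock: 10.88
eef_pos: [466.3, 33.4, 45.5]
eef_rot: [-3.142, 0.0, -3.01]
wrist_force: [-0.1, -1.4, -3.5]
finger_gap: 43.7
finger_force: 40.0
```

arm_command --pt "-1 0 0 0.0007 0" --pt "-1 0 0 0.0007 0" --pt "-1 0 0 0.0006 0" --pt "-1 0 0 0 0"

```text
clock: 11.38
eef_pos: [466.2, 33.4, 43.4]
eef_rot: [-3.142, 0.0, -3.01]
wrist_force: [1.1, -0.1, -2.6]
finger_gap: 43.7
finger_force: 40.0
```

arm_command --pt "-1 0 0 0.0005 0" --pt "-1 0 0 0.0005 0" --pt "-1 0 0 0 0" --pt "-1 0 0 0 0"

```text
clock: 11.88
eef_pos: [466.3, 33.4, 43.4]
eef_rot: [-3.142, 0.0, -3.01]
wrist_force: [-7.6, -0.5, 14.7]
finger_gap: 43.9
finger_force: 40.0
```

Contact: 15 N upward. I'll release gently and rise.

arm_command --pt "-1 0 0 -0.0004 0" --pt "-0.05 0 0 0 0" --pt "0 0 0 0 0" --pt "0.2 0 0 0 0" --pt "0.4 0 0 0 0" --pt "0.4 0 0 0 0" --pt "0.4 0 0 -0.01 0" --pt "0.4 0 0 -0.02 0" --pt "0.4 0 0 -0.03 0" --pt "0.4 0 0 -0.03 0" --pt "0.4 0 0 -0.03 0" --pt "0.4 0 0 -0.03 0" --pt "0.4 0 0 0 0" --newtons 10

```text
clock: 13.5
eef_pos: [467.0, 33.4, 195.3]
eef_rot: [-3.141, 0.004, -3.01]
wrist_force: [0.2, 0.5, 0.2]
finger_gap: 65.8
finger_force: 0.0
```

```bash
python3 - <<'E'
from m import *
go(560.5,-174.5,187.5,340)
for n in ('scene','top'):
    s=snap(n); P=cloud(s); H,S,V=hsv(s); p=P[...,:2]-[466.5,33.3]
    k=(H<14)&(S>120)&(V>50)&(np.hypot(p[...,0],p[...,1])<90)&(P[...,2]<80)&(P[...,2]>22)
    t=np.radians(7.5); q=p[k]; u=q@[np.cos(t),np.sin(t)]; v=q@[-np.sin(t),np.cos(t)]
    if k.sum(): print(n,k.sum(),np.percentile(P[k][:,2],[1,99]),'u',np.percentile(u,[1,99]),'v',np.percentile(v,[1,99]))
    if n=='scene': cv2.imwrite('pics/placed.png',cv2.resize(s['img'][130:370,240:480],(600,600)))
E
```

```text
pos [467.   33.4 195.3] rot [-3.141   0.0043 -3.0104] tool shift [ -66.1 -218.4 -144.3] roll 0.0 clk 13.5 gap 65.81908007642467 ff 0.0 j [-0.01  0.12  1.76 -0.    1.25 -1.71]
scene 863 [23.26588403 67.98320195] u [-78.65052268  54.92604285] v [-22.67267295  24.34850869]
top 87 [22.18985369 69.67775431] u [-18.24973922   4.16753344] v [-24.02859128  21.78544708]
```

View pics/placed.png

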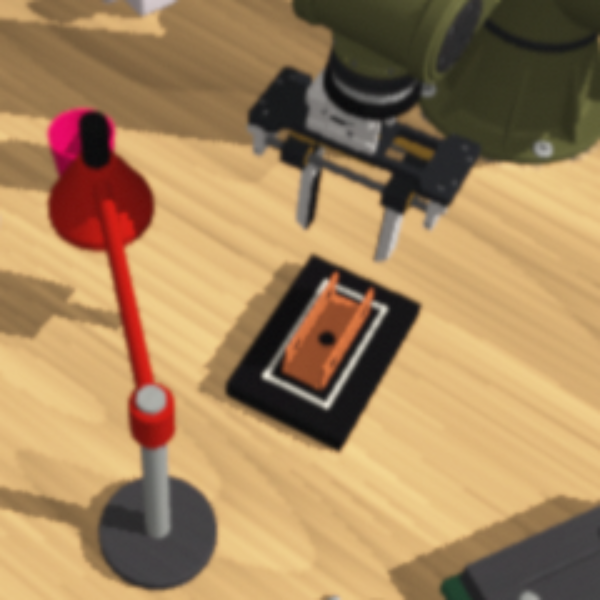

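The bracket sits open side up inside the outline, at (327,338) in the crop. The lamp knob is at (94,140). Moving above the knob.

arm_command --pt "1 0 0 -0.03 0" --pt "1 0 0 -0.03 0" --pt "1 0 0 -0.03 0" --pt "1 0 0 -0.03 0" --pt "1 0 0 -0.025 0" --pt "1 -0.0066 -0.0218 0 0" --pt "1 -0.0066 -0.0218 0 0" --pt "1 -0.0066 -0.0218 0 0" --pt "1 -0.0066 -0.0218 0 0" --pt "1 -0.0066 -0.0218 0 0" --pt "1 -0.0066 -0.0218 0 0" --pt "1 -0.0066 -0.0218 0 0" --pt "1 -0.0066 -0.0218 0 0" --pt "1 -0.0066 -0.0218 0 0" --pt "1 -0.0066 -0.0218 0 0" --pt "1 0 0 0 0" --pt "1 0 0 0 0" --newtons 20

```text
clock: 15.72
eef_pos: [560.2, -174.0, 337.7]
eef_rot: [3.141, -0.0, -3.01]
wrist_force: [0.1, 0.7, -0.0]
finger_gap: 94.0
finger_force: 0.0
```

```bash
python3 -c "
from m import *
go(561,-174.5,187.5,252)"
```

```text
pos [ 560.2 -174.   337.7] rot [ 3.1414e+00 -2.0000e-04 -3.0104e+00] tool shift [-0.8 -0.6 85.7] roll 0.0 clk 15.725 gap 94.0071973364572 ff 0.0 j [-0.36  0.33  1.18  0.    1.63 -2.07]
```

arm_command --pt "1 -0.001 0 0.02 0" --pt "1 0 0 0.02 0" --pt "1 0 0 0.02 0" --pt "1 0 0 0.015 0" --pt "1 0 0 0.01 0" --pt "1 0 0 0 0" --pt "0.3 0 0 0 0" --pt "-0.1 0 0 0 0" --pt "-0.3 0 0 0 0" --pt "-0.4 0 0 0 0" --pt "-0.5 0 0 0 0" --pt "-1 0 0 0 0" --pt "-1 0 0 0 0" --pt "-1 0 0 0 0" --newtons 20

```text
clock: 17.48
eef_pos: [560.9, -174.6, 252.8]
eef_rot: [-3.141, -0.001, -3.011]
wrist_force: [-2.6, -4.3, -0.4]
finger_gap: 25.6
finger_force: 20.0
```

```bash
python3 - <<'E'
from m import *
go(561,-174.5,187.5,252)
s=manip.read_state();k=s['eef_pos'][:2]; print(s['wrist_force'])
# post axis: along foot direction at 260 mm
post=np.array([720.5,26.5]); d=(k-post)/np.linalg.norm(k-post); print(np.linalg.norm(k-post)); post=k-260*d
b=np.array([466.3,33.3]); a0=np.arctan2(*(k-post)[::-1])%(2*np.pi); a1=np.arctan2(*(b-post)[::-1])%(2*np.pi)
print(post,np.degrees([a0,a1]))
A=np.linspace(a0,a1,25); W=post+260*np.c_[np.cos(A),np.sin(A)]; M=R.from_euler('xyz',s['eef_rot']).as_matrix()
D=np.c_[np.diff(W,axis=0),np.zeros(24)]@M; print(np.round(D[:,:2]/1000,4).tolist()); print(W[-1])
E
```

```text
pos [ 560.9 -174.6  252.8] rot [-3.1407e+00 -8.0000e-04 -3.0110e+00] tool shift [-0.1  0.1  0.8] roll -0.0 clk 17.475 gap 25.607349857810732 ff 19.999890625476837 j [-0.36  0.35  1.34 -0.    1.45 -2.06]
[-2.56014061 -4.31183997 -0.3817829 ]
256.7536387333283
[722.51822904  29.04275697] [231.56037674 179.0480786 ]
[[0.0068, 0.0073], [0.0065, 0.0075], [0.0062, 0.0078], [0.0059, 0.008], [0.0056, 0.0082], [0.0053, 0.0084], [0.0049, 0.0086], [0.0046, 0.0088], [0.0043, 0.009], [0.0039, 0.0091], [0.0036, 0.0093], [0.0032, 0.0094], [0.0029, 0.0095], [0.0025, 0.0096], [0.0021, 0.0097], [0.0018, 0.0098], [0.0014, 0.0098], [0.001, 0.0099], [0.0006, 0.0099], [0.0002, 0.0099], [-0.0001, 0.0099], [-0.0005, 0.0099], [-0.0009, 0.0099], [-0.0013, 0.0098]]
[462.55411216  33.36224052]
```

arm_command --pt "-1 0.0034 0.0037 0 0" --pt "-1 0.0034 0.0037 0 0" --pt "-1 0.0065 0.0075 0 0" --pt "-1 0.0062 0.0078 0 0" --pt "-1 0.0059 0.008 0 0" --pt "-1 0.0056 0.0082 0 0" --pt "-1 0.0053 0.0084 0 0" --pt "-1 0.0049 0.0086 0 0" --pt "-1 0 0 0 0"

```text
clock: 18.6
eef_pos: [511.6, -124.5, 252.8]
eef_rot: [-3.141, -0.003, -3.011]
wrist_force: [-12.0, -5.3, 2.1]
finger_gap: 26.0
finger_force: 20.0
```

arm_command --pt "-1 0.0055 0.0083 0 0" --pt "-1 0.0048 0.0088 0 0" --pt "-1 0.0036 0.0093 0 0" --pt "-1 0.0032 0.0094 0 0" --pt "-1 0.0029 0.0095 0 0" --pt "-1 0.0025 0.0096 0 0" --pt "-1 0.0021 0.0097 0 0" --pt "-1 0 0 0 0"

```text
clock: 19.6
eef_pos: [479.6, -62.5, 252.7]
eef_rot: [3.141, -0.001, -3.01]
wrist_force: [-5.5, 1.2, -0.1]
finger_gap: 25.6
finger_force: 20.0
```

Forces are low. Finishing the arc.

arm_command --pt "-1 0.002 0.0098 0 0" --pt "-1 0.0016 0.0098 0 0" --pt "-1 0.0011 0.0099 0 0" --pt "-1 0.0006 0.0099 0 0" --pt "-1 0.0002 0.0099 0 0" --pt "-1 -0.0001 0.0099 0 0" --pt "-1 -0.0005 0.0099 0 0" --pt "-1 -0.0009 0.0099 0 0" --pt "-1 -0.0013 0.0098 0 0" --pt "-1 -0.0008 0.005 0 0" --pt "-1 0 0 0 0" --pt "-1 0 0 0 0"

```text
clock: 21.1
eef_pos: [466.0, 30.0, 252.7]
eef_rot: [3.141, -0.0, -3.01]
wrist_force: [0.4, 2.6, -7.6]
finger_gap: 25.1
finger_force: 20.0
```

arm_command --pt "-0.3 0 0 0 0" --pt "-0.1 0 0 0 0" --pt "0.2 0 0 0 0" --pt "0.6 0 0 0 0" --pt "0.6 0 0 0 0" --pt "0.6 0 0 -0.01 0" --pt "0.6 0 0 -0.02 0" --pt "0.6 0 0 -0.02 0" --pt "0.6 0 0 -0.02 0" --pt "0.6 0 0 -0.02 0" --pt "0.6 0.02 0 -0.01 0" --pt "0.6 0.03 0 0 0" --pt "0.6 0.03 0 0 0" --pt "0.6 0.02 0 0 0" --pt "0.6 0 0 0 0" --pt "0.6 0 0 0 0"

```text
clock: 23.1
eef_pos: [367.4, 16.6, 353.1]
eef_rot: [-3.141, 0.0, -3.01]
wrist_force: [0.7, -0.2, -0.3]
finger_gap: 75.4
finger_force: 0.0
```

```bash
python3 - <<'E'
from m import *
go(0,0,0)
s=snap('scene'); P=cloud(s); H,S,V=hsv(s)
k=(P[...,2]>278)&(P[...,2]<292)&(V<70)&(np.hypot(P[...,0]-466,P[...,1]-30)<60); print('knob',k.sum(),np.median(P[k],0))
cv2.imwrite('pics/end.png',s['img'])
E
```

```text
pos [367.4  16.6 353.1] rot [-3.1415e+00  4.0000e-04 -3.0104e+00] tool shift [ 3.665e+02  3.160e+01 -1.000e-01] roll -3.01 clk 23.1 gap 75.39428264816624 ff 0.0 j [-0.05 -0.2   1.71 -0.    1.63 -1.76]
knob 93 [469.44906067  32.00668021 286.0931341 ]
```

View pics/end.png

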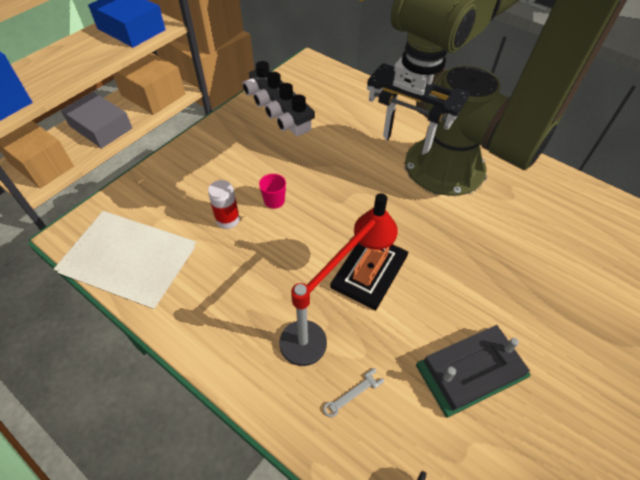

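The lamp head, with its knob at pixel (380,203), is at (469, 32), about 4 mm from the bracket centre. The bracket (372,262) is in the outline, the cup, tin and wrench have not moved, and the robot is clear.

```bash
python3 -c "
from cell import ticket
print(ticket.sign_off())"
```

```text
the job is handed in; nothing more can be done
None
```

The job is handed in (no verdict shown): by camera, the bracket sits level, open side up, inside the outline, the lamp head is about 4 mm off its centre and released, and the cup, tin and wrench look unmoved.

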